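# Load and run the casting-flask shaker, and clear the bench

### The job

Stand every lidded casting flask upright in the shaker's crate, one to a cell; with all of them loaded, press the shaker's pedal fully down to its stop, hold it there for about two seconds, and let it come back up. Clear the bench as well, at any point: put the rubber sprue bases in the square grey bin and lay the spatulas flat inside the shallow wooden tray. Leave the other things on the bench where they are.

Things in the scene. Friction and masses are not known exactly. Their poses are not given: they have to be found in the camera images.
- flask1: Lidded casting flask: plain steel cylinder with an aluminium lid, 50 mm diameter, 72 mm tall, standing upright; origin at the centre of its underside, z up. May be absent.
- flask2: Lidded casting flask: plain steel cylinder with an aluminium lid, 50 mm diameter, 72 mm tall, standing upright; origin at the centre of its underside, z up. May be absent.
- flask3: Lidded casting flask: plain steel cylinder with an aluminium lid, 50 mm diameter, 72 mm tall, standing upright; origin at the centre of its underside, z up. May be absent.
- flask4: Lidded casting flask: plain steel cylinder with an aluminium lid, 50 mm diameter, 72 mm tall, standing upright; origin at the centre of its underside, z up. May be absent.
- base1: Black rubber sprue base: disc 58 mm in diameter, 16 mm thick, with a round boss 24 mm in diameter on top up to 45 mm height (grip the boss); origin at the centre of its underside, z up. May be absent.
- base2: Black rubber sprue base: disc 58 mm in diameter, 16 mm thick, with a round boss 24 mm in diameter on top up to 45 mm height (grip the boss); origin at the centre of its underside, z up. May be absent.
- spatula1: Plaster spatula lying flat, 140 mm long: wooden handle 75 mm long, 16 mm wide, 16 mm high, on the -x side, flat steel blade 28 mm wide and 4 mm thick on the +x side (handle middle 25 mm from the origin towards -x); origin midway along its length on the underside, x along its length. May be absent.
- spatula1_tip (a point): Tip of that spatula's blade, 70 mm from the origin.
- spatula1_end (a point): End of that spatula's handle, 70 mm from the origin.
- spatula2: Plaster spatula lying flat, 140 mm long: wooden handle 75 mm long, 16 mm wide, 16 mm high, on the -x side, flat steel blade 28 mm wide and 4 mm thick on the +x side (handle middle 25 mm from the origin towards -x); origin midway along its length on the underside, x along its length. May be absent.
- spatula2_tip (a point): Tip of that spatula's blade, 70 mm from the origin.
- spatula2_end (a point): End of that spatula's handle, 70 mm from the origin.
- shaker: Bench shaker, fixed: grey bed 170 (x) by 270 (y) by 30 mm, origin under its centre. On its +y side an aluminium crate, 165 mm square, of 2 x 2 cells: 75 mm square inside, centred at x = -40 and 40, y = 10 and 90 mm in this frame, floor 35 mm, dividers 60 mm and rim 65 mm above the table, walls 5 mm. On its -y side the spring pedal.
- pedal (a joint): Angle of the shaker's spring pedal: 0 fully up, 0.24 rad against its lower stop; returns by its spring. About 5 N at the pad starts it and 11 N brings it to the stop.
- pedal_pad (a point): Middle of the upper face of the pedal's black rubber pad (55 by 66 mm), at the pedal's free end, 120 mm from its hinge, which lies towards the shaker's +x. About 77 mm above the table when up, 49 mm at the stop.
- base_bin: Fixed square grey plastic bin for the sprue bases, 150 by 150 mm, 30 mm high, walls and floor 5 mm; origin at the centre of its underside.
- spatula_tray: Fixed shallow wooden tray for the spatulas, 190 mm (x) by 110 mm (y), 30 mm high, walls and floor 5 mm; origin at the centre of its underside.
- jar: Bystander: small amber glass jar with a cap, 36 mm diameter, 45 mm tall, between the spatulas; origin under its centre.
- pot: Bystander: white screw-top pot, 60 mm diameter, 72 mm tall; origin under its centre.
- mug: Bystander: white mug, 76 mm diameter, 72 mm tall; origin under its centre.
- mallet: Bystander: wooden mallet 200 mm long, 26 mm high; origin midway along its length, x along it.
- block: Bystander, fixed: steel bench block 80 by 80 by 30 mm; origin under its centre.
- cone: Bystander, fixed: steel bezel cone on a 70 mm wooden foot, 70 mm tall; origin under its centre.

How it is judged (in metres and radians):
On the way, in this order (a step that is already met when the one before it is completed fails the run):
1. every flask stands upright in a cell of its own ((x of flask1 in the frame of shaker between -0.058 and -0.022 m or x of flask1 in the frame of shaker between 0.022 and 0.058 m) and (y of flask1 in the frame of shaker between -0.008 and 0.028 m or y of flask1 in the frame of shaker between 0.072 and 0.108 m) and z of each of flask1, flask2, flask3, flask4 in the frame of shaker below 0.043 m and angle between each of flask1, flask2, flask3, flask4's own z axis and vertical below 0.12 rad and linear speed of each of flask1, flask2, flask3, flask4 below 0.03 m/s and (x of flask2 in the frame of shaker between -0.058 and -0.022 m or x of flask2 in the frame of shaker between 0.022 and 0.058 m) and (y of flask2 in the frame of shaker between -0.008 and 0.028 m or y of flask2 in the frame of shaker between 0.072 and 0.108 m) and (x of flask3 in the frame of shaker between -0.058 and -0.022 m or x of flask3 in the frame of shaker between 0.022 and 0.058 m) and (y of flask3 in the frame of shaker between -0.008 and 0.028 m or y of flask3 in the frame of shaker between 0.072 and 0.108 m) and (x of flask4 in the frame of shaker between -0.058 and -0.022 m or x of flask4 in the frame of shaker between 0.022 and 0.058 m) and (y of flask4 in the frame of shaker between -0.008 and 0.028 m or y of flask4 in the frame of shaker between 0.072 and 0.108 m)), for 0.2 s.
2. with the flasks loaded, the pedal is held down at its stop for a second (all of step 1 and value of joint pedal above 0.215 rad), for 1 s.
3. the pedal has come back up (value of joint pedal below 0.03 rad), for 0.2 s.
At the end, for the whole second after the job is handed in: Every flask on a cell floor (within 18 mm of its centre each way, tilt under 0.12 rad), every sprue base inside the grey bin, both ends of every spatula inside the wooden tray and under 40 mm above its underside, pedal up (under 0.03 rad), all released and at rest (all of step 1 and x of base1 in the frame of base_bin between -0.067 and 0.067 m and y of base1 in the frame of base_bin between -0.067 and 0.067 m and z of base1 in the frame of base_bin between -0.002 and 0.06 m and linear speed of each of base1, base2, spatula1, spatula2 below 0.03 m/s and x of base2 in the frame of base_bin between -0.067 and 0.067 m and y of base2 in the frame of base_bin between -0.067 and 0.067 m and z of base2 in the frame of base_bin between -0.002 and 0.06 m and x of spatula1_tip in the frame of spatula_tray between -0.092 and 0.092 m and y of spatula1_tip in the frame of spatula_tray between -0.052 and 0.052 m and z of spatula1_tip in the frame of spatula_tray between -0.002 and 0.04 m and x of spatula1_end in the frame of spatula_tray between -0.092 and 0.092 m and y of spatula1_end in the frame of spatula_tray between -0.052 and 0.052 m and z of spatula1_end in the frame of spatula_tray between -0.002 and 0.04 m and x of spatula2_tip in the frame of spatula_tray between -0.092 and 0.092 m and y of spatula2_tip in the frame of spatula_tray between -0.052 and 0.052 m and z of spatula2_tip in the frame of spatula_tray between -0.002 and 0.04 m and x of spatula2_end in the frame of spatula_tray between -0.092 and 0.092 m and y of spatula2_end in the frame of spatula_tray between -0.052 and 0.052 m and z of spatula2_end in the frame of spatula_tray between -0.002 and 0.04 m and value of joint pedal below 0.03 rad); the robot touches nothing.
It fails at once if the jar is pushed more than 60 mm away or knocked over (distance of jar from where it was at the start of the episode above 0.06 m or angle between jar's own z axis and vertical above 0.6 rad).
It fails at once if the pot is pushed more than 60 mm away or knocked over (distance of pot from where it was at the start of the episode above 0.06 m or angle between pot's own z axis and vertical above 0.6 rad).
It fails at once if the mug is pushed more than 60 mm away or knocked over (distance of mug from where it was at the start of the episode above 0.06 m or angle between mug's own z axis and vertical above 0.6 rad).
It fails at once if the mallet is pushed more than 60 mm away (distance of mallet from where it was at the start of the episode above 0.06 m).
Of flask1, flask2, flask3, flask4 only 3 to 4 are there at a start; the rules pass over those that are not, and their reading is None.
Of base1, base2, spatula1, spatula2 only 3 to 4 are there at a start; the rules pass over those that are not, and their reading is None.
At some moment in a run one of flask1, flask2, flask3, flask4, base1, base2, spatula1, spatula2 may be knocked a few centimetres aside while the robot is not near it.
It also fails if it takes over 210 s, if anything falls off the work surface, if the arm or the gripper's body presses on something with over 40 N, if the wrist force passes 120 N, or if a joint passes its speed limit or range.

### The arm

A 6-joint arm with a two-finger parallel gripper is mounted at the origin on the work surface. World frame = base frame: x ahead of the robot, y to its left, z up, the work surface at z = 0. Lengths are in mm, angles in degrees, forces in N, time in s.
With the tool pointing down it reaches from about 425 to 1125 mm from the base axis. Payload 14.9 kg.
Tool frame: the origin (TCP) lies at the very end of the fingers, on their centre line; the grasp point (between the pads) lies 19 mm behind it (manip.pinch_z is the distance from the TCP to the grasp point, in mm); z points along the fingers, y is the direction in which the jaws open and shut (so a half turn about z gives the same grasp; the last joint's range is limited). The gripper opens to 91 mm and grips with 3 to 60 N. Pads are 32 mm wide; open, the fingers measure 118 mm over their backs; the gripper's body (76 mm by 178 mm) begins 60 mm behind the grasp point.
Start: joints at [71.373, 21.709, 99.362, -0, 58.929, -1.908], TCP at [201.381, 670.421, 213.932] pointing down, gripper open.
Joint ranges: [-158.91, 158.91], [-42.39, 125.64], [0.06, 152.35], [-60.88, 240.88], [17.5, 164.5], [-176.32, 176.32]. Speed limits (degrees/s): [108.29, 108.29, 136.94, 180, 180, 180].

### API

Orientations are given as a 3x3 rotation matrix whose columns are the frame's x, y, z axes.
In Python, from station import manip, eyes gives the robot as it stands.
- The arm moves only by the tool jog_arm, never from a script. Its argument "rows" is one flat list of numbers, 6 for each row, row after row: the shift along the world's x, y, z in cm, then the turn, a rotation vector about the world's x, y, z in rad. In form: [x, y, z, ax, ay, az, x, y, z, ax, ay, az, ...]. A call has 1 to 8 rows; each row shifts and turns the commanded pose from where the row before left it; what a row does not reach is not made up. A row lasts 1/8 s, in which the tool goes at most 62.5 mm and 10.7 degrees, less where a joint would pass 70% of its speed; a pose out of reach is approached as far as the arm can. A call is refused whole if a number of a shift passes 6.25 or a number of a turn 0.188, either way. A call with a gripper value outside its range is refused whole. "jaw" is the opening, from 0 (shut) to 1 (fully open), set as the call begins (left out, the last holds). The fingers move at their own pace and stop on an object; "squeeze" is the grip in N (left out, the last holds). Time passes only in rows, so rows that do not move let the fingers close. It gives the time, the measured TCP pose, the force and the opening at its end, in the units of the state.
- manip.state(): the state, without advancing time (a new reading comes with each control period).
- eyes.read_camera(name): name is "scene" or "top"; returns a dict with "pixels" (400x640x3 uint8, blue, green, red), "K" (3x3 intrinsics, pixels), "dist_coeffs" ([k1, k2, p1, p2, k3] as OpenCV has them; the pictures are not rectified), "cam_to_world" (4x4, takes a point from camera to world coordinates). Camera axes: x right, y up, looking along -z (the intrinsics and any distortion apply to the point x, -y, -z); pixel columns grow to the right and rows downward; lengths in mm; the calibration is good to about 2 mm. A picture is of the moment at which its call begins. There is no depth.
- manip.finish_job(): hands the job in, once; it reports no verdict.
The state is a dict: "clock": time; "joint_positions": joint angles; "joint_velocities": joint speeds; "joint_efforts": joint torques, N m; "tcp_pos": TCP position; "tcp_rot": TCP orientation; "contact_force": force on the tool from outside, world axes, zero at the start; "torque": the same for the moment, N m; "opening": opening from 0.0 (shut) to 1.0 (fully open).
Only numpy, scipy, OpenCV 4.12 (cv2) and the standard library are available. Lean on these libraries where they do the work, as an engineer would, in place of code of your own. Each camera call takes 0.05 s, during which the arm holds its last target.

## Working session

There is one attempt and no reset: what is moved stays moved. The work goes in short steps, Python scripts to look and compute and a tool call to move; the robot and the scene stay as the last step left them, time stands still between calls to the robot, and variables do not carry over. Pictures are saved under pics/ and viewed, and the job is handed in when it is done.

Besides the shell and the picture viewer there is one more tool, called after ">>>" as name(argument=value, ...), one argument or row to a line, values as JSON. jog_arm: Moves the arm, as the interface text tells. Its arguments: {"type":"object","properties":{"rows":{"type":"array"},"jaw":{"type":"number"},"squeeze":{"type":"number"}},"required":["rows"]}

```bash
ls; mkdir -p pics
python3 - <<'E'
from station import manip, eyes
import cv2
for n in ("scene","top"):
    c=eyes.read_camera(n); cv2.imwrite(f"pics/{n}0.png",c["pixels"]); print(n,c["K"],c["dist_coeffs"],c["cam_to_world"])
print(manip.state())
E
```

```text
pics
scene [[382.1880729    0.         320.1307665 ]
 [  0.         382.1880729  199.19695471]
 [  0.           0.           1.        ]] [-0.05814794  0.          0.          0.          0.        ] [[-1.91605232e-01 -7.40280236e-01  6.44416486e-01  1.19325474e+03]
 [ 9.81381274e-01 -1.53436862e-01  1.15533218e-01  1.24157078e+02]
 [ 1.33502857e-02  6.54555041e-01  7.55896466e-01  7.86273687e+02]
 [ 0.00000000e+00  0.00000000e+00  0.00000000e+00  1.00000000e+00]]
top [[377.79093971   0.         321.82293512]
 [  0.         377.79093971 207.0318558 ]
 [  0.           0.           1.        ]] [0.02016798 0.         0.         0.         0.        ] [[-3.33143857e-03  9.90743190e-01 -1.35708629e-01  4.52676428e+02]
 [-9.99469614e-01  1.09735123e-03  3.25466767e-02  2.17667915e+01]
 [ 3.23943184e-02  1.35745079e-01  9.90214059e-01  1.16950815e+03]
 [ 0.00000000e+00  0.00000000e+00  0.00000000e+00  1.00000000e+00]]
{'clock': 0.1, 'joint_positions': array([ 7.13716587e+01,  2.17327903e+01,  9.93906869e+01,  8.10601514e-04,
        5.89292978e+01, -1.90981230e+00]), 'joint_velocities': array([ 0.03022872,  0.03350504,  0.01597526, -0.04488023, -0.01068617,
       -0.11820121]), 'joint_efforts': array([-3.35208701e-03, -7.65040684e+01, -4.35296381e+01,  6.51533157e-02,
        3.98337725e-02, -3.97305689e-05]), 'tcp_pos': array([201.28554473, 670.08371733, 213.40067161]), 'tcp_rot': array([[-9.57727406e-01,  2.87677114e-01, -3.05707399e-04],
       [ 2.87677273e-01,  9.57727013e-01, -8.68970662e-04],
       [ 4.28012617e-05, -9.20182089e-04, -9.99999576e-01]]), 'contact_force': array([ 0.10851274,  0.3031415 , -0.68178407]), 'torque': array([-0.00273667, -0.00547402, -0.01932767]), 'opening': 1.001595244037172}
```

View pics/scene0.png

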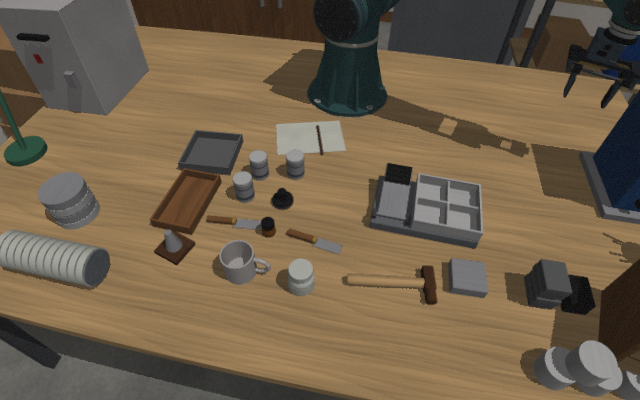

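View pics/top0.png

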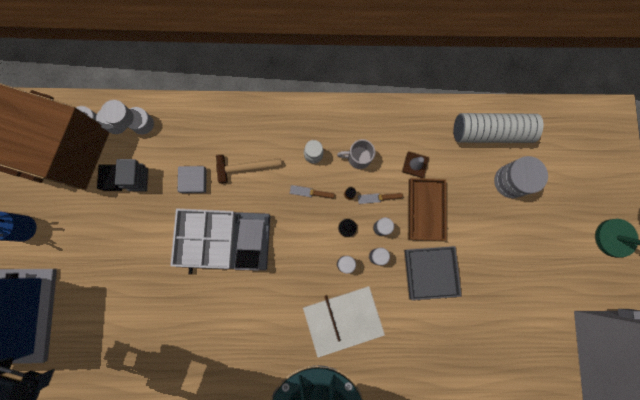

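The top view shows three flasks at about (385,227), (380,257) and (346,265), and one black base at (347,228). There are two spatulas near (312,192) and (381,198) with the jar between them at (351,193). The crate is at (204,240), the pedal at (247,258), the bin at (433,273) and the tray at (427,210).

```bash
cat > h.py <<'E'
from station import manip, eyes
import cv2, numpy as np
def cam(n): return eyes.read_camera(n)
def ray(c,px):
    px=np.array(px,float).reshape(-1,1,2)
    u=cv2.undistortPoints(px,c["K"],np.array(c["dist_coeffs"])).reshape(-1,2)
    d=np.c_[u[:,0],-u[:,1],-np.ones(len(u))]
    T=c["cam_to_world"]; return T[:3,3], d@T[:3,:3].T
def plane(c,px,z):
    o,d=ray(c,px); return o+d*((z-o[2])/d[:,2])[:,None]
def proj(c,P):
    T=c["cam_to_world"]; p=(np.array(P,float).reshape(-1,3)-T[:3,3])@T[:3,:3]
    p=p*[1,-1,-1]
    return cv2.projectPoints(p,np.zeros(3),np.zeros(3),c["K"],np.array(c["dist_coeffs"]))[0].reshape(-1,2)
def zoom(c,x0,y0,x1,y1,name,f=4,pts=None):
    im=cv2.resize(c["pixels"][y0:y1,x0:x1],None,fx=f,fy=f,interpolation=cv2.INTER_CUBIC)
    for k in range((x0//20+1)*20,x1,20): cv2.putText(im,str(k),((k-x0)*f,10),0,.35,(0,0,255)); cv2.line(im,((k-x0)*f,0),((k-x0)*f,4),(0,0,255))
    for k in range((y0//20+1)*20,y1,20): cv2.putText(im,str(k),(0,(k-y0)*f),0,.35,(0,0,255))
    if pts is not None:
        for p in pts: cv2.circle(im,(int((p[0]-x0+.5)*f),int((p[1]-y0+.5)*f)),2,(0,255,0),-1)
    cv2.imwrite(name,im)
E
python3 - <<'E'
from h import *
c=cam("top"); zoom(c,280,130,470,310,"pics/t1.png"); zoom(c,160,140,290,290,"pics/t2.png")
E
```

```text
(no output)
```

View pics/t1.png

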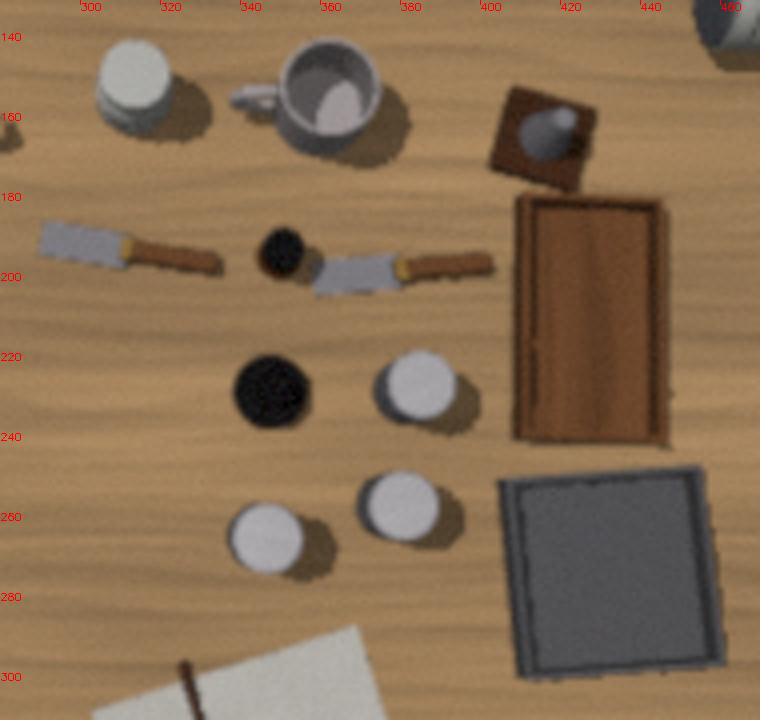

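View pics/t2.png

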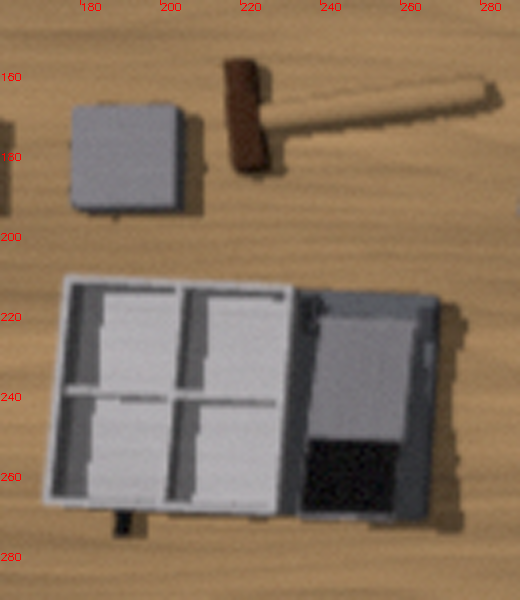

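Run:
```python
from h import *
c=cam("top"); s=cam("scene")
Z=lambda L,x0,y0:[(x0+x/4-.4,y0+y/4-.4) for x,y in L]
def box(n,L,x0,y0,z):
    P=plane(c,Z(L,x0,y0),z)[:,:2]; e=P-np.roll(P,-1,0); print(n,P.round(1).tolist(),"c",P.mean(0).round(1),"sides",np.linalg.norm(e,axis=1).round(1),"ang",np.degrees(np.arctan2(e[:,1],e[:,0])).round(1))
box("crate",[(65,277),(295,287),(278,515),(45,505)],160,140,65)
box("bin",[(499,481),(701,467),(724,663),(519,679)],280,130,30)
box("tray",[(517,195),(662,199),(667,445),(515,441)],280,130,30)
box("pad",[(308,438),(399,440),(393,512),(302,510)],160,140,77)
box("bed",[(438,297),(430,520),(300,515),(310,290)],160,140,30)
im=c["pixels"]; hsv=cv2.cvtColor(im,cv2.COLOR_BGR2HSV)
m=((hsv[...,1]<45)&(hsv[...,2]>125)).astype(np.uint8)
for C in cv2.findContours(m,0,2)[0]:
    a=cv2.contourArea(C)
    if a>60:
        (x,y),r=cv2.minEnclosingCircle(C)
        if 280<x<410 and 130<y<280: print("lid",round(x,1),round(y,1),round(r,1),a,plane(c,[(x,y)],72)[0].round(1), plane(c,[(x,y)],4)[0].round(1))
m=(hsv[...,2]<45).astype(np.uint8)
for C in cv2.findContours(m,0,2)[0]:
    a=cv2.contourArea(C)
    if a>60:
        (x,y),r=cv2.minEnclosingCircle(C)
        if 280<x<410 and 130<y<280: print("dark",round(x,1),round(y,1),round(r,1),a,plane(c,[(x,y)],16)[0].round(1),plane(c,[(x,y)],45)[0].round(1))
# spatulas
for n,L in (("s1",[(38,240),(128,250),(220,264)]),("s2",[(313,277),(403,269),(493,264)])):
    P=plane(c,Z(L,280,130),8); print(n,P.round(1).tolist())
zoom(s,140,120,380,310,"pics/s1.png",3); zoom(s,340,140,520,310,"pics/s2.png",4)
```

```text
crate [[598.2, 409.8], [591.0, 244.2], [426.7, 251.5], [434.7, 415.6]] c [512.7 330.3] sides [165.8 164.5 164.4 163.6] ang [ 87.5  -2.5 -92.8 177.9]
bin [[478.7, -264.4], [489.1, -418.5], [344.1, -427.9], [333.1, -274.2]] c [ 411.2 -346.2] sides [154.5 145.3 154.1 146. ] ang [  93.8    3.7  -85.9 -176.1]
tray [[698.8, -285.7], [696.0, -398.8], [505.7, -393.4], [508.8, -277.6]] c [ 602.3 -338.9] sides [113.1 190.4 115.9 190.2] ang [ 88.6  -1.6 -91.5 177.5]
pad [[481.0, 229.5], [479.4, 164.9], [428.6, 168.2], [430.4, 232.2]] c [454.9 198.7] sides [64.5 50.9 64.1 50.7] ang [ 88.5  -3.6 -91.6 176.9]
bed [[587.9, 143.9], [421.6, 147.1], [425.8, 242.7], [593.1, 240.0]] c [507.1 193.4] sides [166.3  95.6 167.4  96.2] ang [ -1.1 -92.5 179.1  86.9]
lid 346.3 264.1 8.7 209.5 [437.4 -84.3  72. ] [436.5 -90.9   4. ]
lid 380.5 255.8 8.6 205.0 [ 460.7 -183.9   72. ] [ 461.2 -196.6    4. ]
lid 385.0 225.3 8.3 194.5 [ 549.2 -199.2   72. ] [ 555.2 -212.9    4. ]
lid 368.0 198.0 9.8 77.0 [ 630.2 -150.9   72. ] [ 641.2 -161.6    4. ]
lid 299.5 190.5 9.6 110.5 [652.2  51.3  72. ] [664.5  53.1   4. ]
lid 366.0 158.0 8.1 93.5 [ 751.5 -147.3   72. ] [ 770.1 -157.7    4. ]
lid 312.5 149.5 9.9 218.5 [776.8  13.   72. ] [796.9  12.5   4. ]
dark 347.6 227.4 8.8 209.5 [547.7 -95.   16. ] [545.3 -92.   45. ]
dark 350.5 192.9 5.3 70.0 [ 655.  -105.4   16. ] [ 649.9 -102.2   45. ]
s1 [[666.6, 85.4, 8.0], [658.8, 15.3, 8.0], [647.9, -56.4, 8.0]]
s2 [[637.8, -129.1, 8.0], [644.2, -199.8, 8.0], [648.3, -270.8, 8.0]]
```

View pics/s1.png

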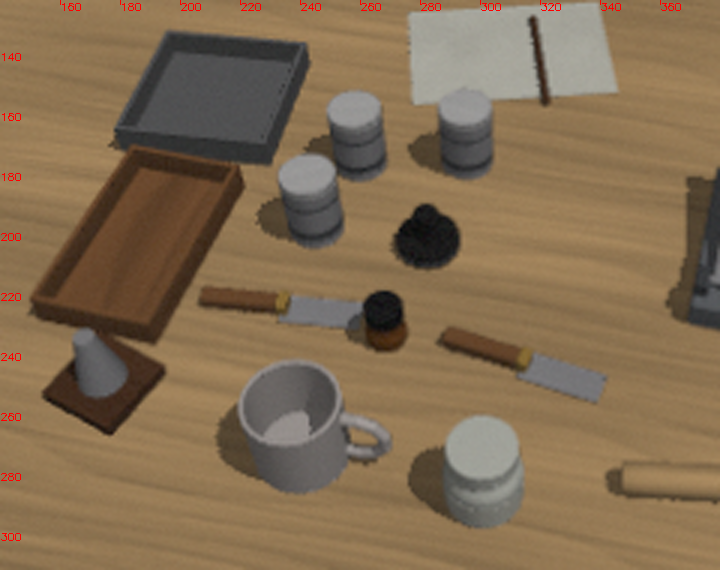

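View pics/s2.png

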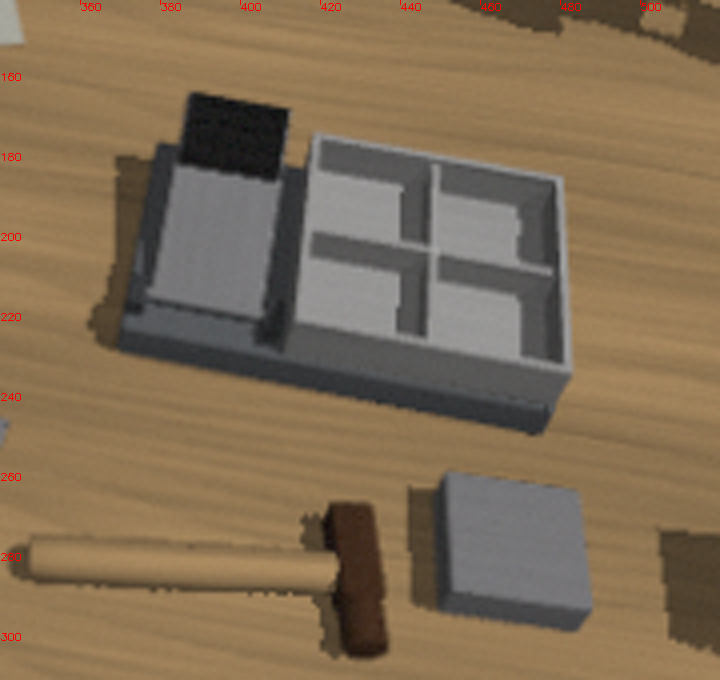

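>>> jog_arm(
  rows=[3.4,-5.2,0,0,0,0,3.4,-5.2,0,0,0,0,3.4,-5.2,0,0,0,0,3.4,-5.2,0,0,0,0,3.4,-5.2,0,0,0,0,3.4,-5.2,0,0,0,0,3.4,-5.2,0,0,0,0,3.4,-5.2,0,0,0,0],
  jaw=0.85,
  squeeze=25,
)

```text
clock: 1.25
tcp_pos: [474.3, 252.6, 214.2]
tcp_rot: [[-0.958, 0.288, 0.0], [0.288, 0.958, 0.0], [-0.0, 0.0, -1.0]]
contact_force: [0.3, 0.7, -0.5]
opening: 0.849
```

>>> jog_arm(
  rows=[-0.6,-5.6,0,0,0,0,-0.6,-5.6,0,0,0,0,-0.6,-5.6,0,0,0,0,-0.6,-5.6,0,0,0,0,-0.6,-5.6,0,0,0,0,-0.6,-5.6,-3,0,0,0,0,0,-4,0,0,0,0,0,0,0,0,0],
)

```text
clock: 2.25
tcp_pos: [435.7, -80.5, 142.8]
tcp_rot: [[-0.957, 0.289, -0.005], [0.289, 0.957, 0.001], [0.005, -0.0, -1.0]]
contact_force: [-1.0, -0.9, -0.7]
opening: 0.848
```

>>> jog_arm(
  rows=[0,-0.3,-3.5,0,0,0,0,0,-4,0,0,0,0,0,-3,0,0,0,0,0,0,0,0,0,0,0,0,0,0,0],
)

```text
clock: 2.88
tcp_pos: [438.7, -83.3, 41.2]
tcp_rot: [[-0.958, 0.287, 0.002], [0.287, 0.958, -0.0], [-0.002, 0.0, -1.0]]
contact_force: [-0.3, -0.3, 0.2]
opening: 0.847
```

>>> jog_arm(
  rows=[0,0,0,0,0,0,0,0,0,0,0,0,0,0,0,0,0,0,0,0,0,0,0,0],
  jaw=0.3,
  squeeze=25,
)

```text
clock: 3.38
tcp_pos: [437.8, -83.6, 40.0]
tcp_rot: [[-0.958, 0.288, 0.001], [0.288, 0.958, -0.0], [-0.001, -0.0, -1.0]]
contact_force: [-1.8, -2.1, 9.5]
opening: 0.544
```

>>> jog_arm(
  rows=[0,0,3,0,0,0,0,0,4,0,0,0,0,3,4,0,0,0,1.5,5.6,0,0,0,0,1.5,5.6,0,0,0,0,1.5,5.6,0,0,0,0,1.5,5.6,0,0,0,0,1.5,5.6,0,0,0,0],
)

```text
clock: 4.38
tcp_pos: [512.2, 228.4, 149.2]
tcp_rot: [[-0.958, 0.287, -0.001], [0.287, 0.958, -0.0], [0.001, -0.001, -1.0]]
contact_force: [1.3, -1.6, -4.1]
opening: 0.545
```

>>> jog_arm(
  rows=[1.5,5.6,0,0,0,0,1.5,5.6,0,0,0,0,1.2,3,0,0,0,0,0,0,0,0,0,0,0,0,0,0,0,0],
)

```text
clock: 5.0
tcp_pos: [553.7, 367.9, 148.7]
tcp_rot: [[-0.958, 0.288, -0.002], [0.288, 0.958, -0.001], [0.001, -0.001, -1.0]]
contact_force: [0.3, 0.4, -4.1]
opening: 0.544
```

>>> jog_arm(
  rows=[0,0,-3,0,0,0,0,0,-3,0,0,0,0,0,-1.2,0,0,0,0,0,0,0,0,0,0,0,0,0,0,0],
)

```text
clock: 5.62
tcp_pos: [555.1, 368.7, 78.7]
tcp_rot: [[-0.958, 0.288, 0.001], [0.288, 0.958, 0.001], [-0.001, 0.001, -1.0]]
contact_force: [1.1, 0.0, -3.8]
opening: 0.542
```

>>> jog_arm(
  rows=[0,0,-0.3,0,0,0,0,0,0,0,0,0,0,0,0,0,0,0],
)

```text
clock: 6.0
tcp_pos: [554.9, 368.8, 75.1]
tcp_rot: [[-0.958, 0.288, 0.001], [0.288, 0.958, 0.0], [-0.001, 0.001, -1.0]]
contact_force: [0.7, 0.5, -0.9]
opening: 0.544
```

Run:
```python
from h import *
s=cam("scene"); print(manip.state()["tcp_pos"],manip.state()["contact_force"]);zoom(s,340,100,520,260,"pics/s3.png",4)
```

```text
[554.85547038 368.78636789  75.04905113] [-0.28460367 -0.21631519  0.11944487]
```

View pics/s3.png

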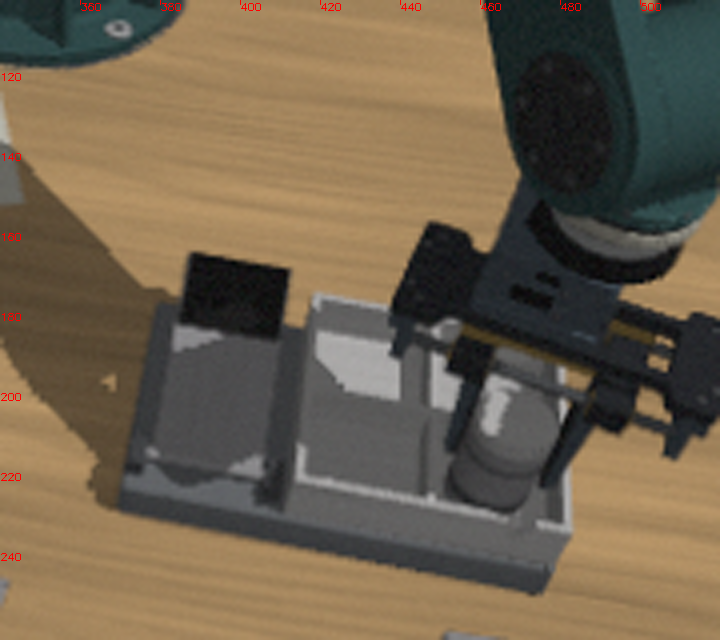

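The flask is in the far +x,+y cell at about (465,215), and the held weight has gone to zero, so it rests on the floor. I'll release it.

>>> jog_arm(
  rows=[0,0,0,0,0,0,0,0,0,0,0,0,0,0,3,0,0,0,0,0,4,0,0,0,0,0,3,0,0,0,-1.2,-6,0,0,0,0,-1.2,-6,0,0,0,0,-1.2,-6,0,0,0,0],
  jaw=0.72,
)

```text
clock: 7.05
tcp_pos: [517.9, 187.0, 174.7]
tcp_rot: [[-0.958, 0.287, 0.0], [0.287, 0.958, 0.0], [-0.0, 0.0, -1.0]]
contact_force: [0.7, -0.8, -0.4]
opening: 0.722
```

```bash
cat > lids.py <<'E'
from h import *
def lids(c):
    hsv=cv2.cvtColor(c["pixels"],cv2.COLOR_BGR2HSV)
    m=((hsv[...,1]<45)&(hsv[...,2]>125)).astype(np.uint8); out=[]
    for C in cv2.findContours(m,0,2)[0]:
        a=cv2.contourArea(C)
        if a>140:
            (x,y),r=cv2.minEnclosingCircle(C)
            if r<10.5 and a>.7*3.14*r*r: out.append((round(x,1),round(y,1),round(r,1),plane(c,[(x,y)],72)[0].round(1),plane(c,[(x,y)],107)[0].round(1)))
    return out
E
python3 - <<'E'
from lids import *
c=cam("top"); print(manip.state()["tcp_pos"]); [print(*l) for l in lids(c)]; zoom(c,160,120,470,300,"pics/t3.png",2)
E
```

```text
[515.76596192 182.13330576 174.0074447 ]
380.5 256.0 8.7 [ 460.2 -183.8   72. ] [ 460.  -177.2  107. ]
385.0 225.3 8.8 [ 549.4 -199.4   72. ] [ 546.3 -192.3  107. ]
```

View pics/t3.png

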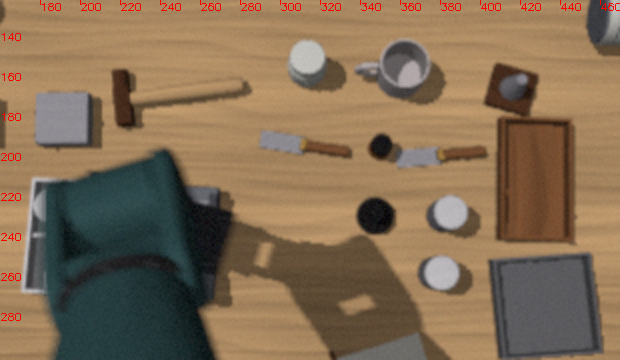

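>>> jog_arm(
  rows=[-0.95,-6,0,0,0,0,-0.95,-6,0,0,0,0,-0.95,-6,0,0,0,0,-0.95,-6,0,0,0,0,-0.95,-6,0,0,0,0,-1,-6,0,0,0,0,0,-1.1,-4,0,0,0,0,0,0,0,0,0],
  jaw=0.85,
)

```text
clock: 8.1
tcp_pos: [459.4, -182.5, 132.8]
tcp_rot: [[-0.957, 0.289, -0.004], [0.289, 0.957, 0.002], [0.004, 0.001, -1.0]]
contact_force: [-0.6, 0.5, 0.6]
opening: 0.851
```

>>> jog_arm(
  rows=[0,0,-4,0,0,0,0,0,-3.5,0,0,0,0,0,-2,0,0,0,0,0,0,0,0,0,0,0,0,0,0,0],
)

```text
clock: 8.72
tcp_pos: [461.9, -182.2, 40.9]
tcp_rot: [[-0.958, 0.287, 0.001], [0.287, 0.958, -0.0], [-0.001, -0.0, -1.0]]
contact_force: [-0.5, -0.1, -0.3]
opening: 0.85
```

>>> jog_arm(
  rows=[0,0,0,0,0,0,0,0,0,0,0,0,0,0,0,0,0,0,0,0,0,0,0,0],
  jaw=0.3,
)

```text
clock: 9.22
tcp_pos: [461.2, -182.6, 39.9]
tcp_rot: [[-0.958, 0.288, 0.0], [0.288, 0.958, -0.0], [-0.0, -0.0, -1.0]]
contact_force: [-1.1, -0.2, 6.9]
opening: 0.544
```

>>> jog_arm(
  rows=[0,0,3,0,0,0,0,0,4,0,0,0,0,3,4,0,0,0,0.2,6,0,0,0,0,0.2,6,0,0,0,0,0.2,6,0,0,0,0,0.2,6,0,0,0,0,0.2,6,0,0,0,0],
)

```text
clock: 10.22
tcp_pos: [470.4, 149.5, 149.4]
tcp_rot: [[-0.958, 0.288, -0.0], [0.288, 0.958, -0.0], [0.0, -0.0, -1.0]]
contact_force: [2.0, 0.0, -3.5]
opening: 0.543
```

>>> jog_arm(
  rows=[0.2,6,0,0,0,0,0.1,6,0,0,0,0,0.1,6,0,0,0,0,0,4.6,0,0,0,0,0,0,0,0,0,0,0,0,0,0,0,0],
)

```text
clock: 10.98
tcp_pos: [474.4, 372.9, 148.9]
tcp_rot: [[-0.958, 0.287, -0.001], [0.287, 0.958, -0.001], [0.001, -0.001, -1.0]]
contact_force: [0.2, -0.2, -3.4]
opening: 0.548
```

>>> jog_arm(
  rows=[0,-0.1,-3,0,0,0,0,0,-3,0,0,0,0,0,-1.5,0,0,0,0,0,0,0,0,0,0,0,0,0,0,0],
)

```text
clock: 11.6
tcp_pos: [475.4, 372.3, 75.0]
tcp_rot: [[-0.958, 0.288, 0.0], [0.288, 0.958, 0.0], [-0.0, 0.0, -1.0]]
contact_force: [0.4, 0.9, -3.3]
opening: 0.544
```

>>> jog_arm(
  rows=[0,0,0,0,0,0,0,0,0,0,0,0],
)

```text
clock: 11.85
tcp_pos: [475.1, 372.7, 74.9]
tcp_rot: [[-0.958, 0.288, 0.0], [0.288, 0.958, 0.0], [-0.0, 0.0, -1.0]]
contact_force: [-1.5, -0.3, -3.7]
opening: 0.545
```

>>> jog_arm(
  rows=[0,0,-0.15,0,0,0,0,0,0,0,0,0],
)

```text
clock: 12.1
tcp_pos: [474.9, 372.6, 73.0]
tcp_rot: [[-0.958, 0.288, -0.0], [0.288, 0.958, -0.0], [0.0, -0.0, -1.0]]
contact_force: [0.1, 0.3, -4.0]
opening: 0.546
```

Run:
```python
from h import *
s=cam("scene"); st=manip.state(); print(st["tcp_pos"],st["contact_force"],st["torque"]);zoom(s,340,100,520,260,"pics/s4.png",4)
```

```text
[474.92484349 372.56214649  72.96241865] [ 0.31767434  0.21721287 -4.05350422] [0.04884479 0.00636628 0.00914458]
```

View pics/s4.png

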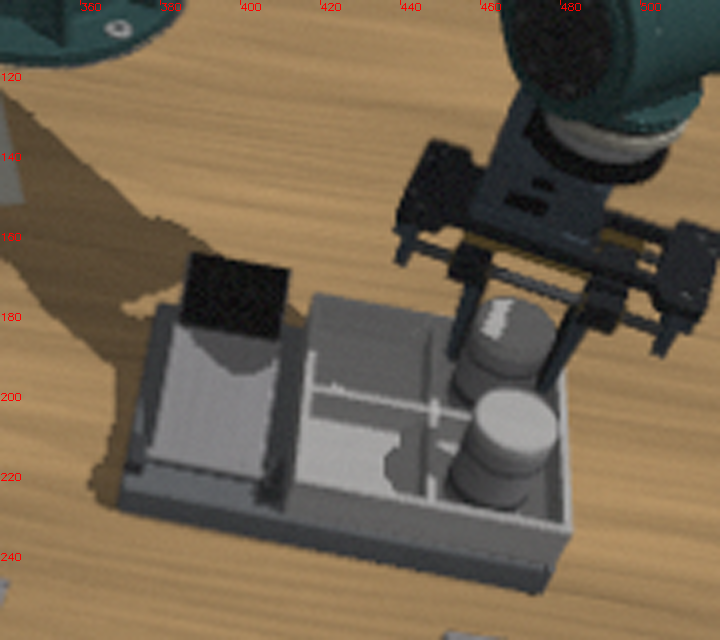

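Flask 1 stands in its cell at about (465,215), and the second is in the cell behind it at about (462,205), still hanging slightly.

>>> jog_arm(
  rows=[0,0,-0.2,0,0,0,0,0,0,0,0,0,0,0,0,0,0,0],
)

```text
clock: 12.52
tcp_pos: [475.3, 372.7, 72.3]
tcp_rot: [[-0.958, 0.287, 0.0], [0.287, 0.958, -0.0], [-0.0, 0.0, -1.0]]
contact_force: [-6.3, -4.8, 17.2]
opening: 0.545
```

>>> jog_arm(
  rows=[0,0,0.1,0,0,0,0,0,0,0,0,0,0,0,0,0,0,0,0,0,3,0,0,0,0,0,4,0,0,0,0,0,3,0,0,0,0.5,-6,0,0,0,0,0.5,-6,0,0,0,0],
  jaw=0.7,
)

```text
clock: 13.52
tcp_pos: [485.0, 251.6, 172.4]
tcp_rot: [[-0.958, 0.286, 0.001], [0.286, 0.958, 0.0], [-0.001, 0.001, -1.0]]
contact_force: [0.9, -0.7, -0.9]
opening: 0.704
```

>>> jog_arm(
  rows=[0.8,-6,0,0,0,0,0.8,-6,0,0,0,0,0.8,-6,0,0,0,0,0.8,-6,0,0,0,0,0.8,-6,0,0,0,0,0.8,-6,0,0,0,0],
)

```text
clock: 14.28
tcp_pos: [533.0, -109.5, 172.2]
tcp_rot: [[-0.958, 0.288, 0.0], [0.288, 0.958, -0.0], [-0.0, 0.0, -1.0]]
contact_force: [1.3, 0.5, -0.3]
opening: 0.703
```

Run:
```python
from lids import *
c=cam("top"); print(manip.state()["tcp_pos"]); [print(*l) for l in lids(c)]; zoom(c,160,120,470,300,"pics/t4.png",2)
```

```text
[ 534.10457387 -114.6832433   172.45946308]
```

View pics/t4.png

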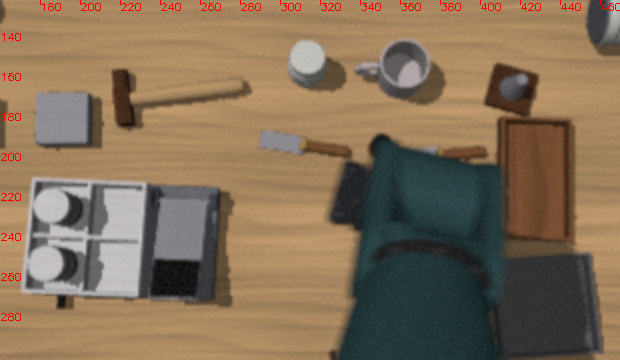

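Both flasks stand in the left column of the crate, at about (188,224) and (188,251). The arm hides flask 3 from the top camera, so I'll check it in the scene view.

>>> jog_arm(
  rows=[0.5,-3,0,0,0,0,0.5,-3,0,0,0,0,0.5,-2.9,0,0,0,0,0,0,0,0,0,0],
  jaw=0.9,
)

```text
clock: 14.82
tcp_pos: [548.2, -197.7, 171.9]
tcp_rot: [[-0.957, 0.289, 0.0], [0.289, 0.957, -0.0], [-0.0, -0.0, -1.0]]
contact_force: [-0.5, 0.8, -0.0]
opening: 0.898
```

Run:
```python
from h import *
s=cam("scene"); st=manip.state(); print(st["tcp_pos"]);
t=st["tcp_pos"].copy(); pts=proj(s,[[549.3,-199.3,72],[549.3+25,-199.3,72],[549.3-25,-199.3,72],[549.3,-174.3,72],[549.3,-224.3,72]])
zoom(s,140,90,380,310,"pics/s5.png",3,pts)
```

```text
[ 547.88025561 -196.74602487  171.82550886]
```

View pics/s5.png

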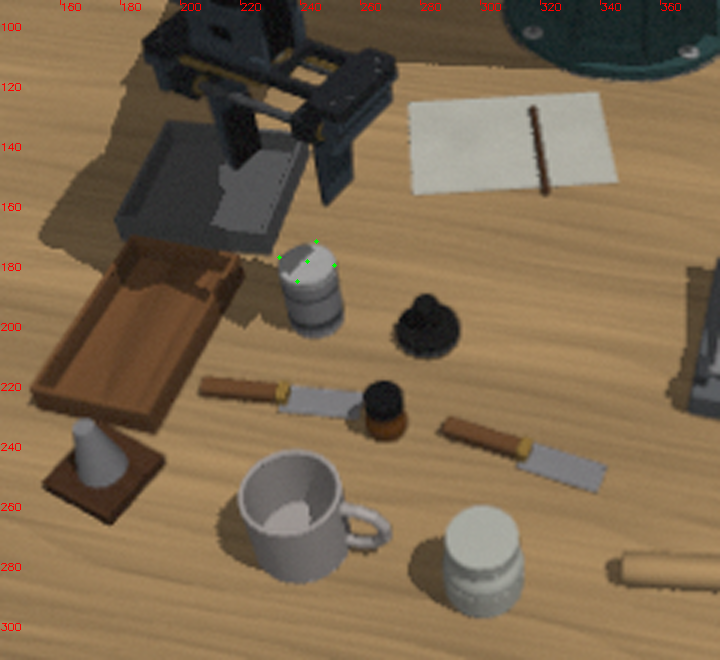

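Flask 3 hasn't moved: the predicted lid points sit on its lid at about (239,178). I'll go down to it.

>>> jog_arm(
  rows=[0.1,-0.2,-4,0,0,0,0,0,-4.2,0,0,0,0,0,-3,0,0,0,0,0,-2,0,0,0,0,0,0,0,0,0,0,0,0,0,0,0],
)

```text
clock: 15.62
tcp_pos: [549.7, -198.5, 41.1]
tcp_rot: [[-0.958, 0.287, 0.001], [0.287, 0.958, -0.0], [-0.001, -0.0, -1.0]]
contact_force: [-0.3, -0.1, 0.5]
opening: 0.899
```

>>> jog_arm(
  rows=[0,0,0,0,0,0,0,0,0,0,0,0,0,0,0,0,0,0,0,0,0,0,0,0,0,0,0,0,0,0],
  jaw=0.3,
)

```text
clock: 16.25
tcp_pos: [549.1, -198.5, 40.3]
tcp_rot: [[-0.958, 0.288, 0.0], [0.288, 0.958, -0.0], [-0.0, -0.0, -1.0]]
contact_force: [-2.4, -1.5, 4.5]
opening: 0.541
```

>>> jog_arm(
  rows=[0,0,3,0,0,0,0,0,4,0,0,0,-0.3,3,4,0,0,0,-0.9,6,0,0,0,0,-0.9,6,0,0,0,0,-0.9,6,0,0,0,0,-0.9,6,0,0,0,0,-0.9,6,0,0,0,0],
)

```text
clock: 17.25
tcp_pos: [500.1, 133.4, 149.8]
tcp_rot: [[-0.958, 0.288, -0.0], [0.288, 0.958, -0.0], [0.0, -0.0, -1.0]]
contact_force: [1.2, 0.6, -4.5]
opening: 0.544
```

>>> jog_arm(
  rows=[1.7,5.2,0,0,0,0,1.7,5.2,0,0,0,0,1.7,5.2,0,0,0,0,0,0,0,0,0,0,0,0,0,0,0,0],
)

```text
clock: 17.88
tcp_pos: [551.2, 287.2, 149.2]
tcp_rot: [[-0.958, 0.287, -0.001], [0.287, 0.958, -0.001], [0.001, -0.001, -1.0]]
contact_force: [-0.6, -1.0, -3.4]
opening: 0.546
```

>>> jog_arm(
  rows=[0,0.1,-3,0,0,0,0,0,-3,0,0,0,0,0,-1.4,0,0,0,0,0,0,0,0,0,0,0,-0.2,0,0,0,0,0,0,0,0,0],
)

```text
clock: 18.62
tcp_pos: [552.2, 288.5, 74.5]
tcp_rot: [[-0.958, 0.288, 0.001], [0.288, 0.958, 0.0], [-0.0, 0.0, -1.0]]
contact_force: [-0.5, -0.2, -3.2]
opening: 0.541
```

>>> jog_arm(
  rows=[0,0,-0.2,0,0,0,0,0,0,0,0,0,0,0,0,0,0,0],
)

```text
clock: 19.0
tcp_pos: [552.6, 288.7, 73.7]
tcp_rot: [[-0.958, 0.287, 0.001], [0.287, 0.958, 0.0], [-0.001, 0.0, -1.0]]
contact_force: [-6.5, -4.9, 17.3]
opening: 0.543
```

>>> jog_arm(
  rows=[0,0,0.1,0,0,0,0,0,0,0,0,0,0,0,0,0,0,0,0,0,3,0,0,0,0,0,4,0,0,0,0,0,3,0,0,0,-3.3,-3,0,0,0,0,-3.2,-3,0,0,0,0],
  jaw=0.7,
)

```text
clock: 20.0
tcp_pos: [486.3, 228.0, 173.2]
tcp_rot: [[-0.958, 0.287, 0.001], [0.287, 0.958, 0.0], [-0.0, 0.0, -1.0]]
contact_force: [-0.4, 0.2, 0.4]
opening: 0.705
```

>>> jog_arm(
  rows=[-2,-3,0,0,0,0,-0.8,0,0,0,0,0,0,0,0,0,0,0,0,0,0,0,0,0],
  jaw=0,
)

```text
clock: 20.5
tcp_pos: [459.7, 199.3, 173.2]
tcp_rot: [[-0.958, 0.287, 0.001], [0.287, 0.958, 0.0], [-0.0, 0.0, -1.0]]
contact_force: [-1.2, -0.3, -1.0]
opening: 0.293
```

Run:
```python
from h import *
s=cam("scene"); c=cam("top"); st=manip.state(); print(st["tcp_pos"],st["opening"]);
pts=proj(s,[[454.9,198.7,77]]); print(pts)
zoom(s,340,100,520,260,"pics/s6.png",4,pts); zoom(c,60,80,180,200,"pics/t5.png",4)
```

```text
[459.5464437  199.12686469 173.02384512] 0.20440327430153188
[[398.06678377 172.26595516]]
```

View pics/s6.png

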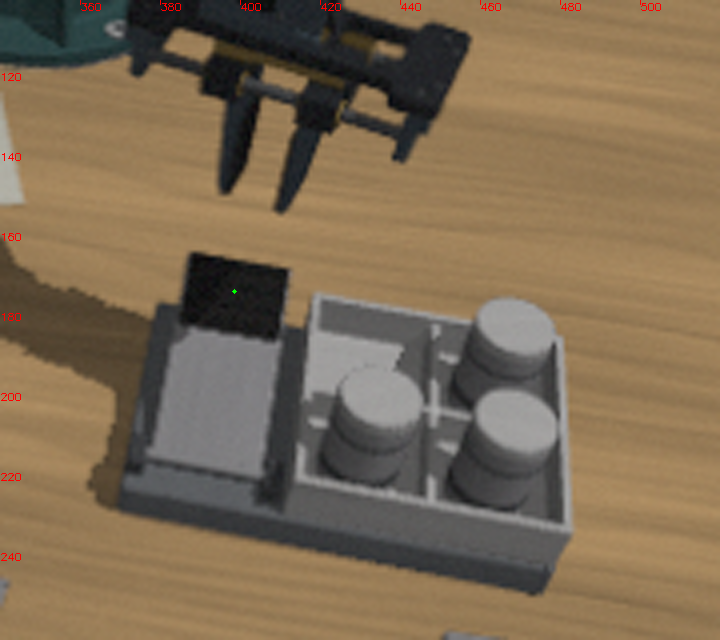

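View pics/t5.png

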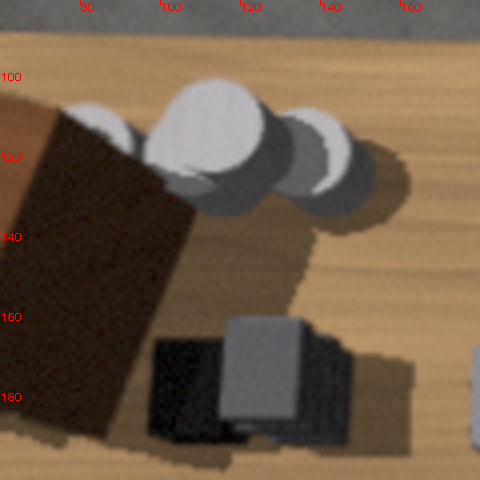

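The scene view shows three flasks upright in separate cells, and the pad centre matches at about (398,172). The other cylinders are larger stacked cans, which are scenery. Next I'll press the pedal.

>>> jog_arm(
  rows=[-0.3,0,-3,0,0,0,0,0,-3,0,0,0,0,0,-2.5,0,0,0,0,0,0,0,0,0],
)

```text
clock: 21.1
tcp_pos: [455.2, 198.4, 86.6]
tcp_rot: [[-0.958, 0.287, -0.003], [0.287, 0.958, -0.001], [0.003, -0.002, -1.0]]
contact_force: [0.4, 0.6, 0.3]
opening: 0.006
```

>>> jog_arm(
  rows=[0,0,-0.8,0,0,0,0,0,-0.8,0,0,0,0,0,-0.6,0,0,0,0,0,-0.6,0,0,0,0,0,-0.4,0,0,0,0,0,0,0,0,0],
)

```text
clock: 21.85
tcp_pos: [455.9, 198.8, 56.5]
tcp_rot: [[-0.958, 0.288, -0.0], [0.288, 0.958, 0.0], [0.001, -0.0, -1.0]]
contact_force: [-6.9, 1.0, 9.7]
opening: 0.002
```

>>> jog_arm(
  rows=[0,0,-0.4,0,0,0,0,0,-0.3,0,0,0,0,0,-0.2,0,0,0,0,0,0,0,0,0],
)

```text
clock: 22.35
tcp_pos: [455.7, 198.8, 48.7]
tcp_rot: [[-0.958, 0.288, -0.002], [0.288, 0.958, -0.0], [0.002, -0.001, -1.0]]
contact_force: [-17.1, -2.5, 39.9]
opening: 0.004
```

>>> jog_arm(
  rows=[0,0,0.05,0,0,0,0,0,0,0,0,0,0,0,0,0,0,0,0,0,0,0,0,0],
)

```text
clock: 22.85
tcp_pos: [455.7, 198.8, 49.0]
tcp_rot: [[-0.958, 0.288, -0.001], [0.288, 0.958, -0.0], [0.001, -0.0, -1.0]]
contact_force: [-14.0, -1.2, 31.3]
opening: 0.007
```

Run:
```python
from h import *
s=cam("scene"); st=manip.state(); print(st["tcp_pos"],st["contact_force"]);
zoom(s,340,100,520,260,"pics/s7.png",4)
```

```text
[455.72848873 198.82694276  48.9894608 ] [-13.5838096   -1.37859287  30.70937585]
```

View pics/s7.png

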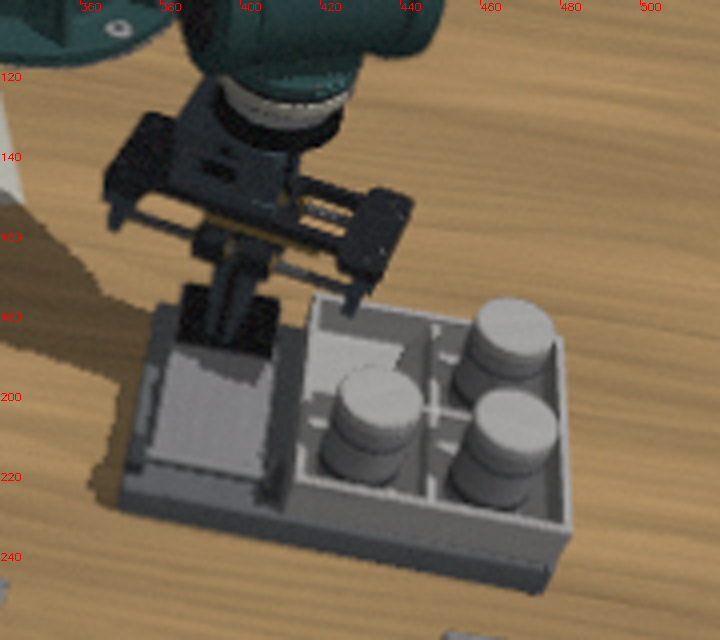

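The pedal is at its stop: the pad edge has dropped to about (394,180) and the force is well above 11 N. The flasks are undisturbed, so I'll hold it there.

>>> jog_arm(
  rows=[0,0,0,0,0,0,0,0,0,0,0,0,0,0,0,0,0,0,0,0,0,0,0,0,0,0,0,0,0,0,0,0,0,0,0,0,0,0,0,0,0,0,0,0,0,0,0,0],
)

```text
clock: 23.9
tcp_pos: [455.7, 198.8, 49.0]
tcp_rot: [[-0.958, 0.288, -0.001], [0.288, 0.958, 0.0], [0.001, -0.0, -1.0]]
contact_force: [-13.9, -1.1, 30.3]
opening: 0.003
```

>>> jog_arm(
  rows=[0,0,0,0,0,0,0,0,0,0,0,0,0,0,0,0,0,0,0,0,0,0,0,0],
)

```text
clock: 24.4
tcp_pos: [455.7, 198.8, 49.0]
tcp_rot: [[-0.958, 0.288, -0.001], [0.288, 0.958, -0.0], [0.001, -0.0, -1.0]]
contact_force: [-14.2, -0.4, 31.4]
opening: 0.004
```

>>> jog_arm(
  rows=[0,0,0.8,0,0,0,0,0,1,0,0,0,0,0,1,0,0,0,0,0,2,0,0,0,0,0,4,0,0,0,0,0,4,0,0,0,0,0,0,0,0,0],
)

```text
clock: 25.28
tcp_pos: [458.0, 199.4, 178.9]
tcp_rot: [[-0.958, 0.288, 0.006], [0.288, 0.958, 0.002], [-0.005, 0.004, -1.0]]
contact_force: [-0.1, 0.1, -0.7]
opening: 0.006
```

Run:
```python
from h import *
s=cam("scene"); c=cam("top"); st=manip.state(); print(st["tcp_pos"],st["contact_force"]);
zoom(s,340,100,520,260,"pics/s8.png",4); zoom(c,280,130,470,310,"pics/t6.png",4)
```

```text
[456.18469018 198.65337471 175.83120474] [-0.86390423 -0.10704934  0.53739332]
```

View pics/s8.png

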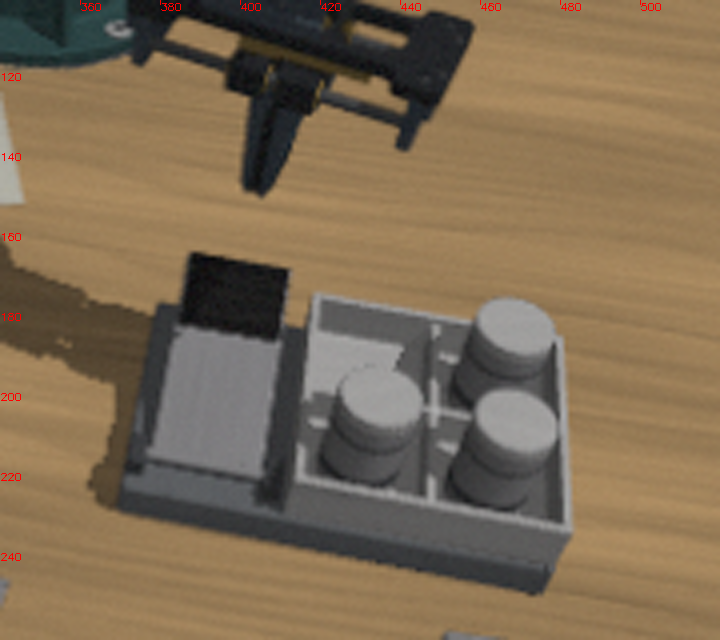

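View pics/t6.png

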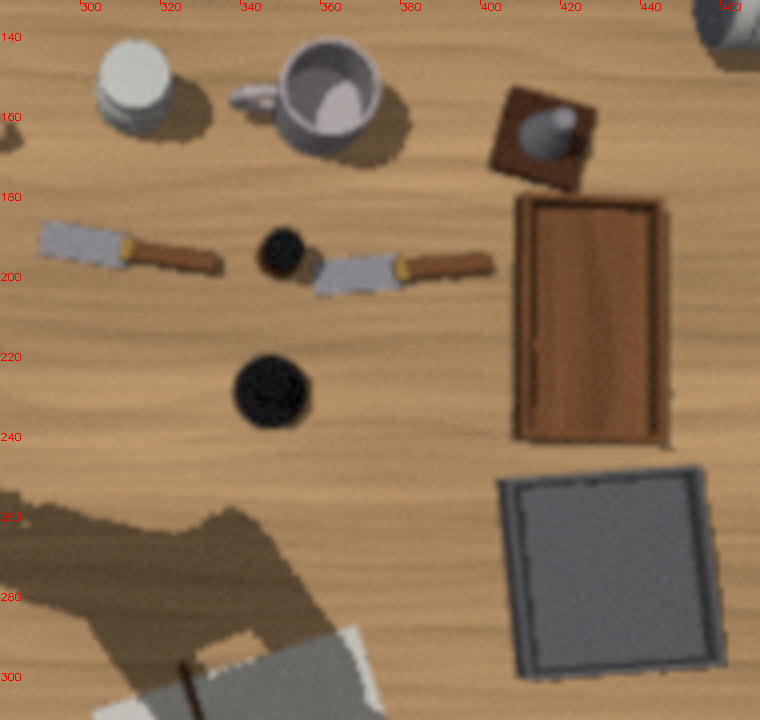

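The pedal is back up and the crate is unchanged. The base and both spatulas are where they were, so I'll get more exact grasp points from both views.

Run:
```python
from h import *
c=cam("top"); s=cam("scene")
f=lambda x,y:(140+x/3-.4,120+y/3-.4)
print("boss scene",plane(s,[f(426,213)],45)[0].round(1))
for n,im,c_,x0,x1,y0,y1 in (("s1t",c,c,311,335,185,202),("s2t",c,c,381,404,190,204),("s1s",s,s,286,314,226,244),("s2s",s,s,205,232,213,228)):
    hsv=cv2.cvtColor(im["pixels"],cv2.COLOR_BGR2HSV)
    m=np.zeros(hsv.shape[:2],np.uint8); R=hsv[y0:y1,x0:x1].astype(int)
    m[y0:y1,x0:x1]=((R[...,2]<128)&(R[...,1]>125)).astype(np.uint8)
    n_,l,st,ce=cv2.connectedComponentsWithStats(m); k=1+st[1:,4].argmax()
    ys,xs=np.where(l==k); P=plane(c_,np.c_[xs,ys],12)[:,:2]; mu=P.mean(0); u,sv,vt=np.linalg.svd(P-mu); d=vt[0]; t=(P-mu)@d
    print(n,len(xs),mu.round(1),"ang",np.degrees(np.arctan2(d[1],d[0])).round(1),"len",np.ptp(t).round(1))
```

```text
boss scene [552.6 -93.5  45. ]
s1t 109 [652.6 -19.5] ang -98.7 len 71.1
s2t 108 [ 645.9 -234.4] ang 96.3 len 67.7
s1s 174 [659.  -19.3] ang 79.8 len 70.6
s2s 157 [ 652.9 -234.7] ang 94.1 len 66.7
```

>>> jog_arm(
  rows=[1.5,-4.9,0,0,0,0,1.5,-4.9,0,0,0,0,1.6,-4.9,0,0,0,0,1.6,-4.9,0,0,0,0,1.6,-4.9,0,0,0,0,1.5,-4.8,0,0,0,0,0,0,-4,0,0,0,0,0,-4,0,0,0],
  jaw=0.6,
)

```text
clock: 26.48
tcp_pos: [548.6, -95.1, 93.5]
tcp_rot: [[-0.957, 0.289, -0.001], [0.289, 0.957, 0.0], [0.001, -0.0, -1.0]]
contact_force: [0.7, -0.1, -0.7]
opening: 0.602
```

>>> jog_arm(
  rows=[0,0,-4,0,0,0,0,0,-2.2,0,0,0,0,0,-1.3,0,0,0,0,0,0,0,0,0,0,0,0,0,0,0],
)

```text
clock: 27.1
tcp_pos: [549.5, -94.5, 21.2]
tcp_rot: [[-0.958, 0.288, 0.001], [0.288, 0.958, -0.0], [-0.001, 0.0, -1.0]]
contact_force: [0.4, -0.1, 0.2]
opening: 0.602
```

>>> jog_arm(
  rows=[0,0,0,0,0,0,0,0,0,0,0,0,0,0,0,0,0,0,0,0,0,0,0,0,0,0,0,0,0,0],
  jaw=0.1,
)

```text
clock: 27.72
tcp_pos: [549.1, -94.4, 20.8]
tcp_rot: [[-0.958, 0.288, 0.0], [0.288, 0.958, -0.0], [-0.0, 0.0, -1.0]]
contact_force: [-1.1, 0.6, 5.3]
opening: 0.26
```

>>> jog_arm(
  rows=[0,0,4,0,0,0,0,0,4,0,0,0,-2.8,-5,0,0,0,0,-2.8,-5,0,0,0,0,-2.8,-5,0,0,0,0,-2.7,-5,0,0,0,0,-2.7,-5.2,0,0,0,0,0,0,0,0,0,0],
)

```text
clock: 28.72
tcp_pos: [409.4, -349.1, 100.5]
tcp_rot: [[-0.957, 0.292, 0.0], [0.292, 0.957, -0.0], [-0.0, -0.0, -1.0]]
contact_force: [0.1, 0.0, -1.2]
opening: 0.256
```

>>> jog_arm(
  rows=[0,0,-4,0,0,0,0,0,-2.5,0,0,0,0,0,-0.8,0,0,0,0,0,0,0,0,0,0,0,0,0,0,0],
)

```text
clock: 29.35
tcp_pos: [411.6, -346.6, 28.5]
tcp_rot: [[-0.958, 0.287, 0.001], [0.287, 0.958, -0.001], [-0.001, -0.001, -1.0]]
contact_force: [0.1, -1.0, -0.8]
opening: 0.256
```

Now I'll release the base and lift, heading back towards spatula 2.

>>> jog_arm(
  rows=[0,0,-0.1,0,0,0,0,0,0,0,0,0,0,0,0,0,0,0,0,0,4,0,0,0,0,0,6,0,0,0,0,0,4,0,0,0],
  jaw=0.5,
)

```text
clock: 30.1
tcp_pos: [411.4, -346.8, 169.1]
tcp_rot: [[-0.958, 0.288, 0.001], [0.288, 0.958, -0.001], [-0.002, -0.001, -1.0]]
contact_force: [-0.6, -0.6, 0.7]
opening: 0.5
```

Run:
```python
from h import *
s=cam("scene"); st=manip.state(); print(st["tcp_pos"],st["opening"],st["joint_positions"].round(1))
zoom(s,140,100,380,310,"pics/s9.png",3)
```

```text
[ 412.98573772 -348.19976305  173.38704119] 0.4975952390098023 [ -42.6   10.4  119.3    0.    49.9 -115.9]
```

View pics/s9.png

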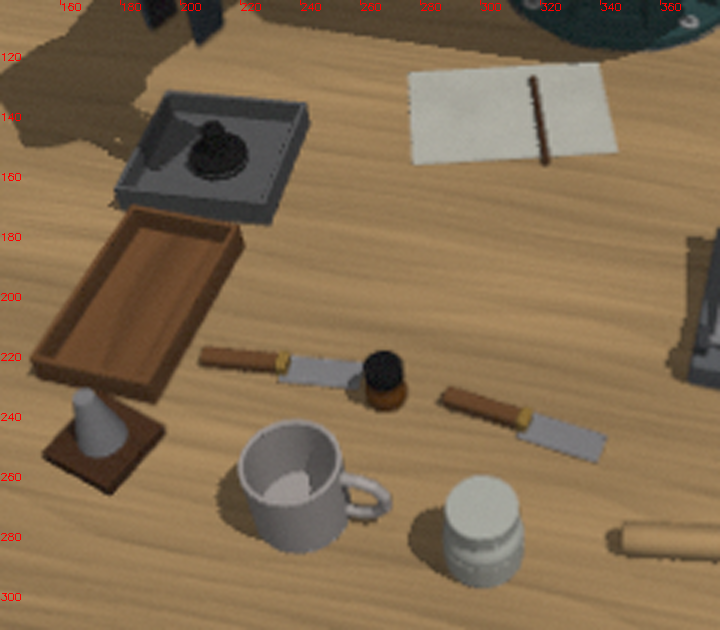

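The base sits in the bin at about (212,151), and the spatulas haven't moved. Spatula 2 is next.

>>> jog_arm(
  rows=[3.4,1.6,0,0,0,-0.17,3.4,1.6,0,0,0,-0.17,3.4,1.7,0,0,0,-0.17,3.4,1.7,0,0,0,-0.17,3.4,1.6,0,0,0,-0.17,3.4,1.7,0,0,0,-0.17,3.4,1.7,0,0,0,-0.17,0,0,0,0,0,0],
)

```text
clock: 31.15
tcp_pos: [650.7, -229.3, 166.2]
tcp_rot: [[-0.089, 0.996, 0.0], [0.996, 0.089, -0.0], [-0.0, 0.0, -1.0]]
contact_force: [-0.3, -0.6, -0.3]
opening: 0.498
```

>>> jog_arm(
  rows=[0,0,-4,0,0,0,0,0,-4,0,0,0,0,0,-3,0,0,0,0,0,0,0,0,0,0,0,0,0,0,0],
)

```text
clock: 31.78
tcp_pos: [649.3, -230.9, 57.8]
tcp_rot: [[-0.089, 0.996, 0.001], [0.996, 0.089, -0.0], [-0.0, 0.001, -1.0]]
contact_force: [0.6, -0.1, 1.2]
opening: 0.499
```

Run:
```python
from h import *
s=cam("scene"); st=manip.state(); print(st["tcp_pos"],st["tcp_rot"].round(3))
zoom(s,180,170,340,270,"pics/s10.png",5)
```

```text
[ 649.65966435 -230.9270808    58.15264785] [[-0.089  0.996  0.002]
 [ 0.996  0.089 -0.001]
 [-0.001  0.002 -1.   ]]
```

View pics/s10.png

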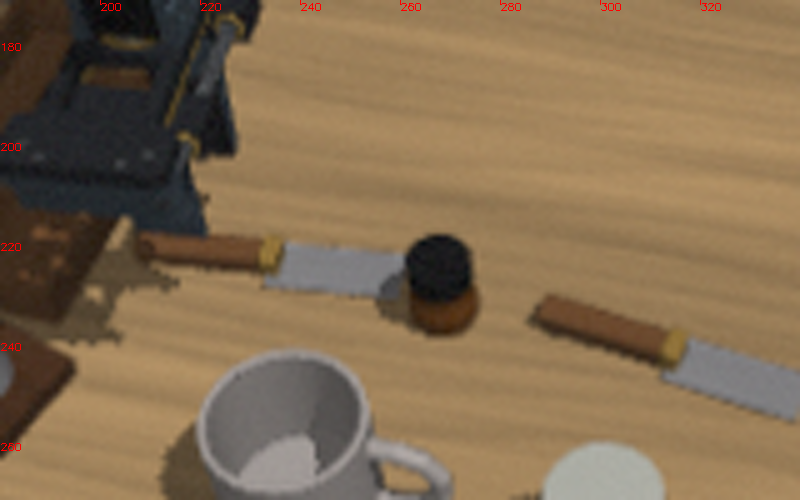

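The fingers are above spatula 2's handle at about (210,225), and the blade tip is clear of the jar. Going down.

>>> jog_arm(
  rows=[0,0,-2.5,0,0,0,0,0,-1.8,0,0,0,0,0,-0.9,0,0,0,0,0,0,0,0,0,0,0,0,0,0,0],
)

```text
clock: 32.45
tcp_pos: [649.3, -230.5, 4.9]
tcp_rot: [[-0.089, 0.996, 0.0], [0.996, 0.089, -0.0], [-0.0, 0.0, -1.0]]
contact_force: [1.1, -1.1, 0.3]
opening: 0.502
```

>>> jog_arm(
  rows=[0,0,0,0,0,0,0,0,0,0,0,0,0,0,0,0,0,0,0,0,0,0,0,0,0,0,0,0,0,0],
  jaw=0,
)

```text
clock: 33.08
tcp_pos: [649.1, -230.5, 4.8]
tcp_rot: [[-0.089, 0.996, 0.0], [0.996, 0.089, -0.0], [-0.0, 0.0, -1.0]]
contact_force: [-0.4, -0.0, 2.9]
opening: 0.168
```

>>> jog_arm(
  rows=[0,0,3,0,0,0,0,0,4,0,0,0,0,0,4,0,0,0,0,-1.3,0,0,0,-0.17,-0.8,-1.3,0,0,0,-0.17,-0.8,-1.3,0,0,0,-0.17,-0.8,-1.3,0,0,0,-0.17,-0.8,-1.3,0,0,0,-0.17],
)

```text
clock: 34.08
tcp_pos: [616.6, -295.8, 114.4]
tcp_rot: [[0.694, 0.72, -0.0], [0.72, -0.694, 0.0], [-0.0, -0.0, -1.0]]
contact_force: [0.5, -0.7, -1.6]
opening: 0.171
```

>>> jog_arm(
  rows=[-0.8,-1.3,0,0,0,-0.17,-0.8,-1.3,0,0,0,-0.17,-0.8,-1.3,0,0,0,-0.17,-0.8,-1.3,0,0,0,-0.17,-0.8,-1.3,0,0,0,-0.17,0,0,0,0,0,0,0,0,0,0,0,0],
)

```text
clock: 34.95
tcp_pos: [577.1, -360.0, 114.4]
tcp_rot: [[0.999, -0.036, -0.0], [-0.036, -0.999, 0.0], [-0.0, -0.0, -1.0]]
contact_force: [0.2, 0.1, -1.0]
opening: 0.175
```

Run:
```python
from h import *
s=cam("scene"); c=cam("top"); st=manip.state(); print(st["tcp_pos"],st["tcp_rot"].round(3),st["opening"],st["joint_positions"].round(1))
zoom(s,120,120,320,280,"pics/s11.png",4)
```

```text
[ 577.27386264 -359.89493676  114.49649667] [[ 0.999 -0.037 -0.   ]
 [-0.037 -0.999  0.   ]
 [-0.    -0.    -1.   ]] 0.1708822300756027 [-33.9  27.  103.8   0.   49.2  58.2]
```

View pics/s11.png

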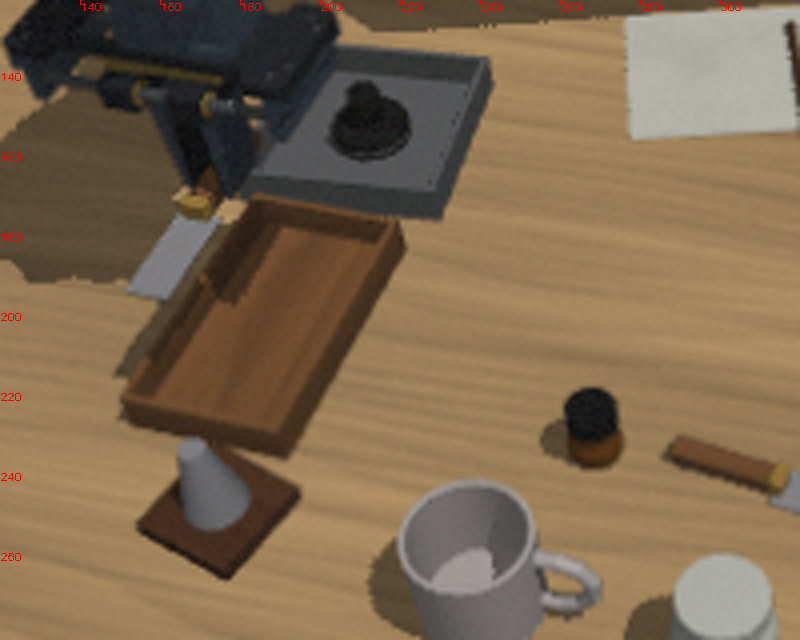

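The spatula hangs aligned with the tray, with the blade tip at about (156,194). I'll check its reach and the tray pose from this view.

Run:
```python
from h import *
s=cam("scene")
f=lambda L:[(120+x/4-.4,120+y/4-.4) for x,y in L]
print("tip",plane(s,f([(129,292),(165,298)]),112).round(1))
P=plane(s,f([(124,400),(284,444),(404,228),(258,196)]),30); print(P.round(1),P.mean(0))
```

```text
tip [[ 679.3 -374.9  112. ]
 [ 679.3 -351.4  112. ]]
[[ 701.5 -395.5   30. ]
 [ 712.6 -282.3   30. ]
 [ 523.3 -276.1   30. ]
 [ 514.4 -388.6   30. ]] [ 612.95228797 -335.62809431   30.        ]
```

>>> jog_arm(
  rows=[0,0,-4,0,0,0,0,0,-4,0,0,0,0,0,-1.5,0,0,0,0,0,-0.8,0,0,0,0,0,0,0,0,0,0,0,0,0,0,0],
)

```text
clock: 35.85
tcp_pos: [577.7, -360.9, 12.8]
tcp_rot: [[0.999, -0.04, 0.001], [-0.04, -0.999, -0.001], [0.001, 0.001, -1.0]]
contact_force: [0.1, -0.2, -0.0]
opening: 0.173
```

>>> jog_arm(
  rows=[0,0,-0.1,0,0,0,0,0,0,0,0,0,0,0,0,0,0,0,0,0,2,0,0,0,0,0,3,0,0,0,0,0,5,0,0,0,0,0,5,0,0,0],
  jaw=0.24,
)

```text
clock: 36.72
tcp_pos: [577.0, -360.4, 163.4]
tcp_rot: [[0.999, -0.04, 0.001], [-0.04, -0.999, -0.0], [0.001, 0.0, -1.0]]
contact_force: [0.3, -0.6, 0.4]
opening: 0.241
```

Run:
```python
from h import *
s=cam("scene"); c=cam("top"); st=manip.state(); print(st["tcp_pos"],st["opening"])
zoom(s,120,120,320,280,"pics/s12.png",4)
```

```text
[ 579.70111949 -362.19709075  167.99383992] 0.23735338859862878
```

View pics/s12.png

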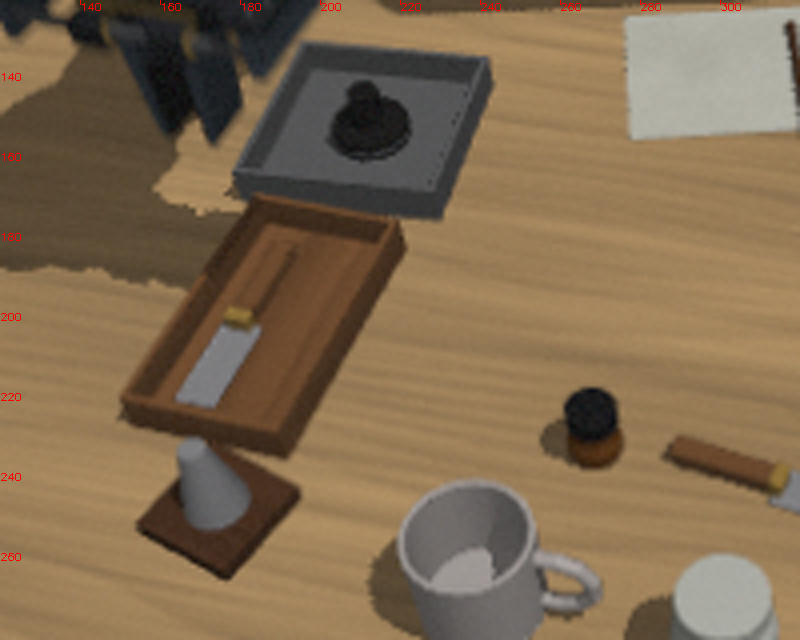

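Spatula 2 lies flat in the tray along its left side, from about (175,219) to (192,180). Spatula 1 is next.

>>> jog_arm(
  rows=[0.9,3.8,0,0,0,0.162,0.9,3.8,0,0,0,0.162,0.9,3.8,0,0,0,0.162,0.9,3.8,0,0,0,0.162,0.9,3.8,0,0,0,0.162,0.9,3.8,0,0,0,0.162,0.9,3.9,0,0,0,0.162,0.8,3.9,0,0,0,0.162],
  jaw=0.5,
)

```text
clock: 37.83
tcp_pos: [648.2, -53.1, 161.3]
tcp_rot: [[0.305, 0.952, 0.001], [0.952, -0.305, -0.0], [0.0, 0.001, -1.0]]
contact_force: [0.2, -0.4, -0.1]
opening: 0.495
```

>>> jog_arm(
  rows=[0.8,3.9,0,0,0,0.165,0,0,0,0,0,0,0,0,0,0,0,0,0,0,0,0,0,0],
)

```text
clock: 38.33
tcp_pos: [655.8, -16.3, 160.7]
tcp_rot: [[0.151, 0.988, 0.0], [0.988, -0.151, -0.0], [-0.0, 0.0, -1.0]]
contact_force: [0.8, 0.6, -1.3]
opening: 0.501
```

Run:
```python
from h import *
s=cam("scene"); st=manip.state(); print(st["tcp_pos"],st["tcp_rot"].round(3))
zoom(s,220,150,380,290,"pics/s13.png",5,proj(s,[[656,-15,16],[656+22*.989,-15-22*.148,16],[656-22*.989,-15+22*.148,16]]))
```

```text
[655.83894736 -16.3286737  160.67785897] [[ 0.151  0.989 -0.   ]
 [ 0.989 -0.151 -0.   ]
 [-0.    -0.    -1.   ]]
```

View pics/s13.png

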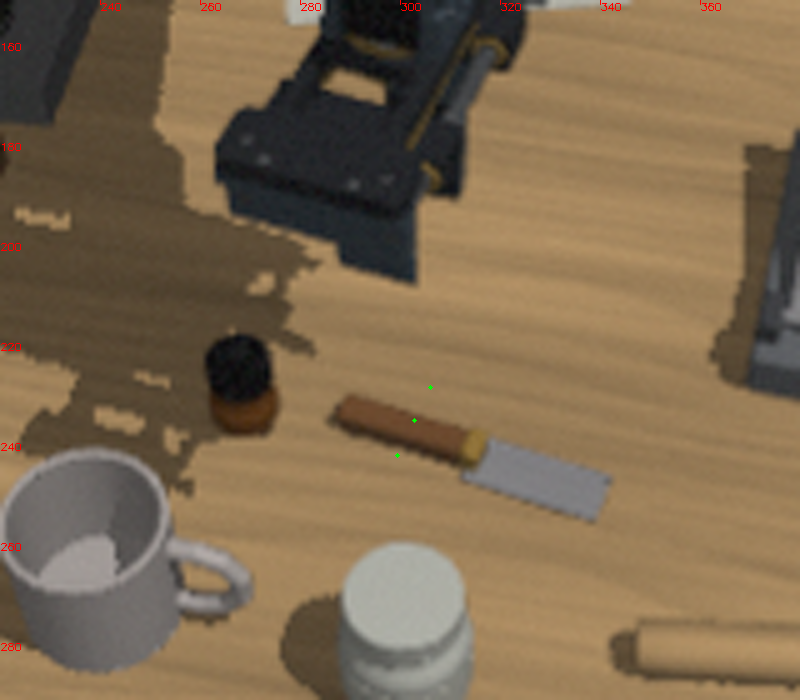

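The planned grasp point falls on the handle middle at about (300,235), with finger marks on both sides of it. Going down.

>>> jog_arm(
  rows=[0,0,-4,0,0,0,0,0,-4,0,0,0,0,0,-3.5,0,0,0,0,0,-2.4,0,0,0,0,0,-1.2,0,0,0,0,0,-0.5,0,0,0,0,0,0,0,0,0,0,0,0,0,0,0],
)

```text
clock: 39.38
tcp_pos: [656.7, -15.4, 5.5]
tcp_rot: [[0.149, 0.989, 0.001], [0.989, -0.149, -0.0], [0.0, 0.001, -1.0]]
contact_force: [0.5, 0.6, -0.0]
opening: 0.5
```

>>> jog_arm(
  rows=[0,0,0,0,0,0,0,0,0,0,0,0,0,0,0,0,0,0,0,0,0,0,0,0,0,0,0,0,0,0],
  jaw=0,
)

```text
clock: 40.0
tcp_pos: [656.1, -15.4, 4.6]
tcp_rot: [[0.149, 0.989, 0.0], [0.989, -0.149, 0.0], [0.0, 0.0, -1.0]]
contact_force: [0.0, 0.4, 3.1]
opening: 0.177
```

>>> jog_arm(
  rows=[0,0,3,0,0,0,0,0,4,0,0,0,0,0,4.5,0,0,0,0,-3.3,0,0,0,0,-0.8,-3.3,0,0,0,-0.162,-0.8,-3.3,0,0,0,-0.162,-0.8,-3.3,0,0,0,-0.162,-0.8,-3.3,0,0,0,-0.162],
)

```text
clock: 41.0
tcp_pos: [623.5, -181.4, 119.4]
tcp_rot: [[0.72, 0.694, -0.0], [0.694, -0.72, 0.0], [-0.0, -0.0, -1.0]]
contact_force: [0.3, -0.9, -0.7]
opening: 0.174
```

>>> jog_arm(
  rows=[-0.9,-2.7,0,0,0,-0.162,-0.9,-2.7,0,0,0,-0.162,-0.9,-2.7,0,0,0,-0.162,-0.9,-2.7,0,0,0,-0.162,-0.8,-2.8,0,0,0,-0.163,0,0,0,0,0,0,0,0,0,0,0,0],
)

```text
clock: 41.88
tcp_pos: [579.9, -316.0, 119.3]
tcp_rot: [[0.999, -0.036, -0.0], [-0.036, -0.999, 0.0], [-0.0, -0.0, -1.0]]
contact_force: [-0.0, 0.3, -0.4]
opening: 0.173
```

Run:
```python
from h import *
s=cam("scene"); st=manip.state(); print(st["tcp_pos"],st["tcp_rot"].round(3),st["opening"])
zoom(s,120,120,320,280,"pics/s14.png",4)
```

```text
[ 580.03230366 -315.77217165  119.38613509] [[ 0.999 -0.036 -0.   ]
 [-0.036 -0.999  0.   ]
 [-0.    -0.    -1.   ]] 0.17295514877157037
```

View pics/s14.png

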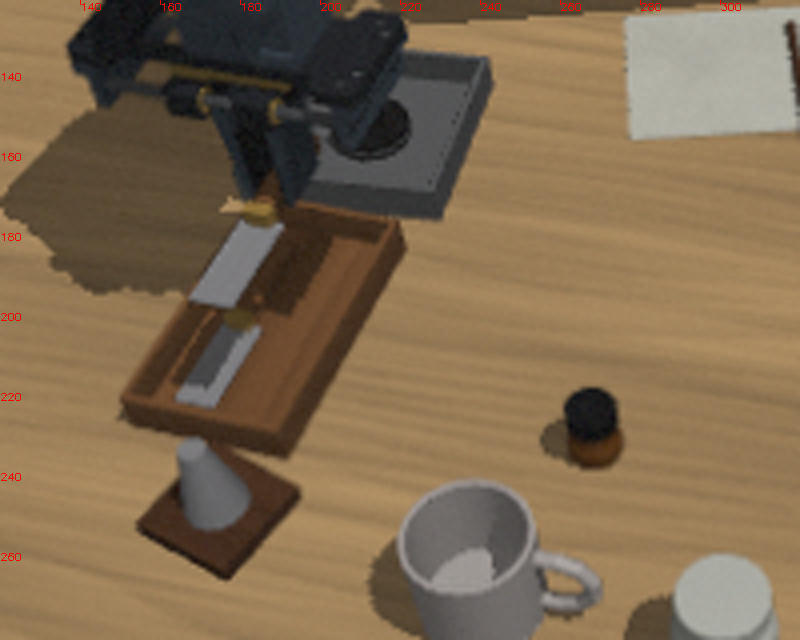

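>>> jog_arm(
  rows=[0,0,-4,0,0,0,0,0,-4,0,0,0,0,0,-1.8,0,0,0,0,0,-0.9,0,0,0,0,0,0,0,0,0,0,0,0,0,0,0],
)

```text
clock: 42.68
tcp_pos: [580.8, -316.8, 13.8]
tcp_rot: [[0.999, -0.038, 0.001], [-0.038, -0.999, -0.001], [0.002, 0.001, -1.0]]
contact_force: [-0.7, -0.1, -1.1]
opening: 0.176
```

>>> jog_arm(
  rows=[0,0,-0.1,0,0,0,0,0,0,0,0,0,0,0,0,0,0,0,0,0,2,0,0,0,0,0,3,0,0,0,0,0,5,0,0,0,0,0,5,0,0,0],
  jaw=0.24,
)

```text
clock: 43.55
tcp_pos: [579.9, -316.4, 164.4]
tcp_rot: [[0.999, -0.038, 0.001], [-0.038, -0.999, -0.0], [0.001, 0.0, -1.0]]
contact_force: [-0.7, -0.2, -1.4]
opening: 0.246
```

>>> jog_arm(
  rows=[0,5.5,2,0,0,0,0,5.5,2,0,0,0,0,5.5,0,0,0,0,0,5.5,0,0,0,0,0,5.5,0,0,0,0,0,5.5,0,0,0,0,0,5.5,0,0,0,0,0,0,0,0,0,0],
)

```text
clock: 44.55
tcp_pos: [579.9, 71.5, 202.9]
tcp_rot: [[0.999, -0.035, 0.001], [-0.035, -0.999, 0.0], [0.001, -0.0, -1.0]]
contact_force: [0.5, -0.0, 0.5]
opening: 0.24
```

Run:
```python
from h import *
s=cam("scene");c=cam("top"); st=manip.state(); print(st["tcp_pos"],st["opening"])
zoom(s,120,120,320,280,"pics/s15.png",4); zoom(c,160,130,470,310,"pics/t7.png",2);zoom(c,390,160,470,310,"pics/t8.png",4)
```

```text
[580.02927914  68.84152554 202.52838315] 0.24099851583426235
```

View pics/s15.png

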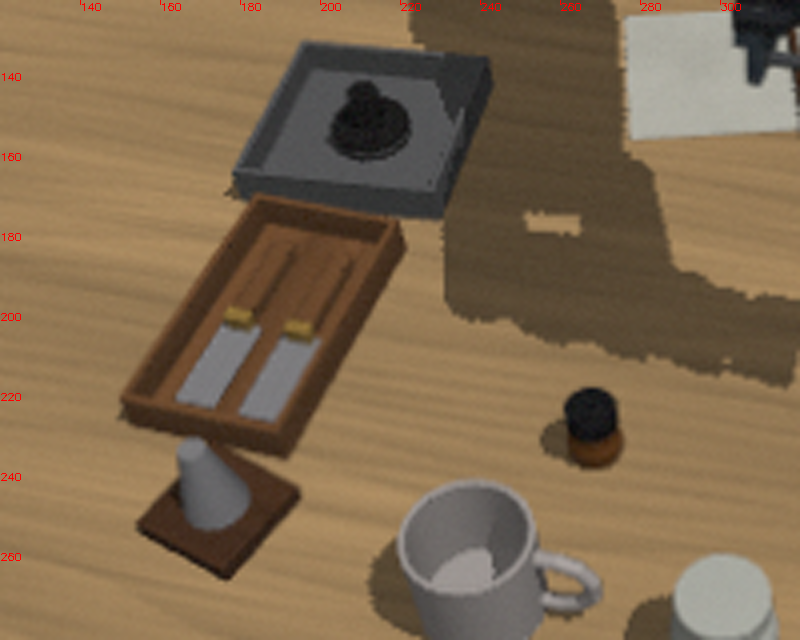

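View pics/t7.png

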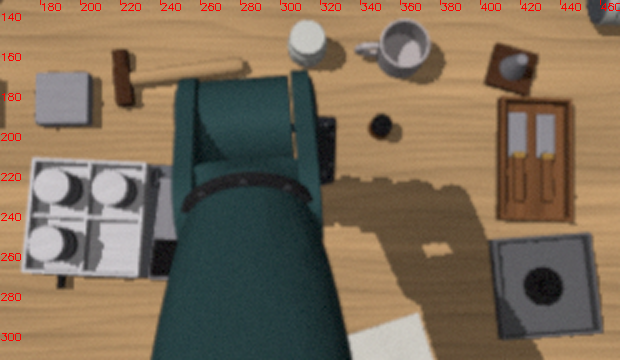

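View pics/t8.png

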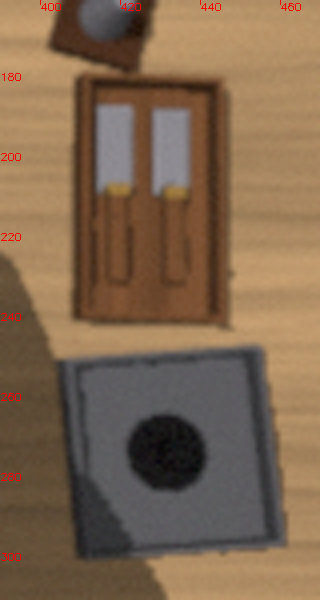

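Both spatulas lie flat inside the tray and the base is in the middle of the bin. Last, I'll check the flasks and pedal.

Run:
```python
from lids import *
c=cam("top");s=cam("scene")
a=np.radians(-2.4); R=np.array([[np.cos(a),-np.sin(a)],[np.sin(a),np.cos(a)]])
hsv=cv2.cvtColor(c["pixels"],cv2.COLOR_BGR2HSV)
g=cv2.cvtColor(c["pixels"],cv2.COLOR_BGR2GRAY)[205:275,165:240]
G=cv2.resize(g,None,fx=4,fy=4,interpolation=cv2.INTER_CUBIC)
h=cv2.HoughCircles(G,cv2.HOUGH_GRADIENT,1,60,param1=80,param2=18,minRadius=30,maxRadius=44)
for x,y,r in h[0]:
    P=plane(c,[(165+x/4-.4,205+y/4-.4)],107)[0]; l=R.T@(P[:2]-[512.7,330.3])+[0,50]; print(round(r/4,1),P.round(1),"shaker",l.round(1))
zoom(s,340,100,520,260,"pics/s16.png",4)
```

```text
8.6 [554.5 367.5 107. ] shaker [40.2 88.9]
8.6 [553.  287.7 107. ] shaker [42.1  9.1]
8.6 [475.7 371.3 107. ] shaker [-38.7  89.4]
```

View pics/s16.png

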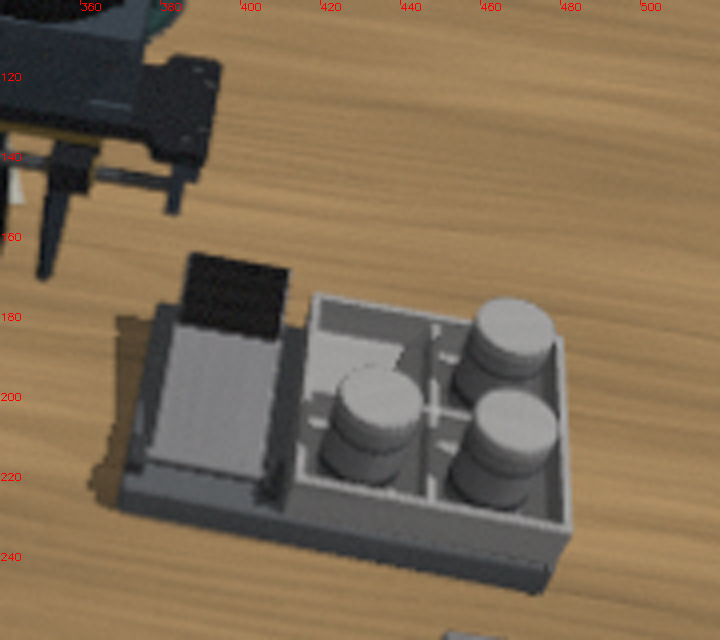

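Each flask is within about 2 mm of its cell centre and the pedal is up, with the pad at about (397,172). I'll hand the job in.

```bash
python3 -c "
from station import manip
print(manip.finish_job())"
```

```text
the job is handed in; nothing more can be done
None
```

I handed the job in at about 45 s of the 210 s allowed; the interface gives no verdict. The bench held three flasks, one sprue base and two spatulas.

- **Flasks:** all three stand upright in separate cells. The last camera measurement put each within about 2 mm of its cell centre.
- **Pedal:** with the flasks loaded I held it at its stop for about 2 s, with 30–40 N vertical force at the wrist. The last picture shows it back up.
- **Bench:** the base sits in the middle of the grey bin and both spatulas lie flat inside the wooden tray. I disturbed none of the bystanders and saw nothing knocked aside.

**Checks that disagreed:** the two cameras differed by up to about 10 mm in x on the tray and 5–7 mm on the spatulas and base. Edges picked by hand and visible side faces could account for this. I used the average of both views for the spatula and base grasps, and the top view for the tray. The last pictures show the spatulas and base well inside their containers.

The second and third flasks needed a few more millimetres of lowering before they touched the cell floor. Their vertical contact force briefly reached about 17 N.

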